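# Shim the rocking gauge stand

## Robot

A 6-joint arm with a two-finger parallel gripper is mounted at the origin on the work surface. World frame = base frame: x ahead of the robot, y to its left, z up, the work surface at z = 0. Lengths are in m, angles in rad, forces in N, time in s.
With the tool pointing down it reaches from about 0.275 to 0.875 m from the base axis. Payload 12.5 kg.
Tool frame: the origin (TCP) lies midway between the tips of the shut fingers; the grasp point (between the pads) lies 19 mm behind it; z points along the fingers, y is the direction in which the jaws open and shut (so a half turn about z gives the same grasp; the last joint's range is limited). The gripper opens to 85 mm and grips with 20 to 120 N. Pads are 22 mm wide; open, the fingers measure 114 mm over their backs; the gripper's body (76 mm by 85 mm) begins 54 mm behind the grasp point. The pads swing forward as they close: fully open they stand 13 mm farther back than shut.
Start: joints at [1.165, 0.351, 1.652, -0, 1.139, -0.085], TCP at [0.173, 0.522, 0.231] pointing down, gripper open.
Joint ranges: [-2.75, 2.75], [-0.79, 2.1], [0.01, 2.65], [-1.57, 4.71], [0.07, 3.14], [-2.87, 2.87]. Speed limits (rad/s): [2.22, 2.22, 2.79, 3.14, 3.14, 3.14].

## Interface

Orientations are given as a rotation vector (axis times angle).
In Python, from rig import robot, optics gives the robot as it stands. Calls block until the motion is done:
- robot.movep(position, orientation): joint-space move of the TCP to a pose.
- robot.move_straight(position, ori=None, feed=0.15): straight line of the TCP; ori=None keeps the orientation; feed is the mean speed in m/s.
- robot.goto_joints(angles): joint-space move.
- robot.let_go() and robot.close(f_grip=None): open the fingers fully, or close them until they stop; f_grip is the grip in N (None keeps the last).
- robot.wait(seconds).
- robot.inverse_kinematics(position, orientation): joint angles nearest the present ones, or None.
- optics.get_image(name): name is "scene" or "top"; returns a dict with "img" (480x640x3 uint8, red, green, blue), "fx", "fy", "cx", "cy" (pixels), "camera_from_world" (4x4, takes a point from world to camera coordinates). Camera axes: x right, y up, looking along -z (the intrinsics and any distortion apply to the point x, -y, -z); pixel columns grow to the right and rows downward; lengths in m; the calibration is good to about 2 mm. A picture is of the moment at which its call begins. There is no depth.
A pose or a line that the arm cannot do raises robot.PlanningError and nothing moves.
- robot.sign_off(): hands the job in, once; it reports no verdict.
Readings, each from a call of its own:
- robot.current_time(): time.
- robot.current_qpos(): joint angles.
- robot.current_qvel(): joint speeds.
- robot.current_tau(): joint torques, N m.
- robot.current_position(): TCP position.
- robot.current_tool_rot(): TCP orientation.
- robot.current_force(): force on the tool from outside, world axes, zero at the start.
- robot.current_wrist_torque(): the same for the moment, N m.
- robot.current_grip_width(): opening from 0.0 (shut) to 1.0 (fully open).
Only numpy, scipy, OpenCV 4.12 (cv2) and the standard library are available. Lean on these libraries where they do the work, as an engineer would, in place of code of your own. Each camera call takes 0.05 s, during which the arm holds its last target.

## Task

The dial-gauge stand rocks because the foot nearest the robot has lost its rubber pad. With the fingertips, push the wooden wedge along the table, thin edge first, under that bare foot until the stand is level and stands firm, with its three rubber feet all on the table and the bare foot bearing on the wedge. Do not pick the wedge up, do not touch the stand or shove it out of place, and leave the other tools alone; finish clear of everything.

Things in the scene. Friction and masses are not known exactly. Their poses are not given: they have to be found in the camera images.
- stand: Loose dial-gauge stand, 2.5 kg. Cross base, four arms 26 mm wide, tops 48 mm up (end screws 57 mm), column 248 mm high in the middle, dial on +y side 205 mm up, dark block on the bare-foot arm 32-68 mm from the middle, 73 mm up. Origin: middle of the base at the level of the rubber feet's undersides; z up the column, -x to the bare foot, the one nearest the robot. Starts tipped 0.12 rad onto that foot.
- short_foot (a point): Lowest point of the bare steel ball foot (32 mm ball under the arm's end): stand frame (-0.085, 0, 0.010) m. On the table at the start, 10 mm up when the stand is level. Raising it takes little force (wedge push under about 14 N) until the far foot meets the table; then the push stiffens; pushing on much harder would slide or lift the stand.
- far_foot (a point): Underside of the round rubber foot (36 mm diameter) opposite the bare foot: stand frame (0.085, 0, 0) m. About 10 mm above the left and right feet at the start, on the table when the stand is level.
- left_foot (a point): Underside of the round rubber foot (36 mm diameter) on stand position (0, 0.085, 0) m. It stays on the table.
- right_foot (a point): Underside of the round rubber foot (36 mm diameter) on stand position (0, -0.085, 0) m. It stays on the table.
- wedge: Plain light wooden wedge, loose, flat on the table, about 60 g: 90 mm long (x), 50 mm wide (y), its top rising evenly from 2 mm at the thin edge (+x end) to 20 mm at the upright flat back (-x end). Origin: centre of its underside; +x points to the thin edge, roughly towards the bare foot at the start. With the stand level the ball rests on the slope about 38 mm behind the thin edge, the wedge's origin then about 7 mm outward of the ball's centre.
- wedge_edge (a point): Middle of the wedge's thin edge, on the table.
- wedge_back (a point): Middle of the wedge's upright back face (50 mm wide, 20 mm high), 10 mm above the table: the face to push on.
- clamp: Bystander: steel F-clamp with a red round grip, lying flat, about 220 x 90 mm, 22 mm thick. Origin on its bar, underside.
- driver: Bystander: screwdriver lying on the table. Origin in its middle, underside.
- gauge_block: Bystander: dark steel block 50 x 35 x 35 mm. Origin: centre of its underside.
Mind the look-alikes: they are no part of the job. Several things have the shape of the wedge; the one meant has the colours described above.

How it is judged:
By the outcome, as a careful person would: the job done as asked, in the order asked, and still so for the second after the job is handed in, with the robot touching nothing.
It also fails if it takes over 45 s, if anything falls off the work surface, if the arm or the gripper's body presses on something with over 40 N, if the wrist force passes 120 N, or if a joint passes its speed limit or range.

## Working session

There is one attempt and no reset: what is moved stays moved. The work goes in short steps, each a Python script; the robot and the scene stay as the last script left them, time stands still between calls to the robot, and variables do not carry over. Pictures are saved under pics/ and viewed, and the job is handed in when it is done.

```bash
ls; mkdir -p pics; python3 - <<'E'
from rig import robot, optics
import cv2
for n in("scene","top"):
    d=optics.get_image(n); cv2.imwrite(f"pics/{n}0.png",d["img"][:,:,::-1]); print(n,d["fx"],d["fy"],d["cx"],d["cy"],d["camera_from_world"],[k for k in d])
print(robot.current_time(),robot.current_tool_rot())
E
```

```text
pics
scene 498.8485772541894 498.8485772541894 321.8201296290258 236.21118990079958 [[-0.36027772  0.93281336  0.00769346  0.17425583]
 [-0.59486548 -0.23609034  0.76837257  0.31554885]
 [ 0.71856455  0.27225095  0.63995656 -1.54948577]
 [ 0.          0.          0.          1.        ]] ['img', 'fx', 'fy', 'cx', 'cy', 'camera_from_world']
top 447.72772569818534 447.72772569818534 327.5258256765852 246.15858878841047 [[-1.25588207e-02 -9.99918136e-01  2.44884897e-03  2.25647836e-04]
 [ 9.91321814e-01 -1.21302800e-02  1.30896588e-01 -5.29814658e-01]
 [-1.30856167e-01  4.07150418e-03  9.91393003e-01 -1.01843842e+00]
 [ 0.00000000e+00  0.00000000e+00  0.00000000e+00  1.00000000e+00]] ['img', 'fx', 'fy', 'cx', 'cy', 'camera_from_world']
0.1 [-5.01678773e-01 -3.10103549e+00  1.63003126e-03]
```

View pics/scene0.png

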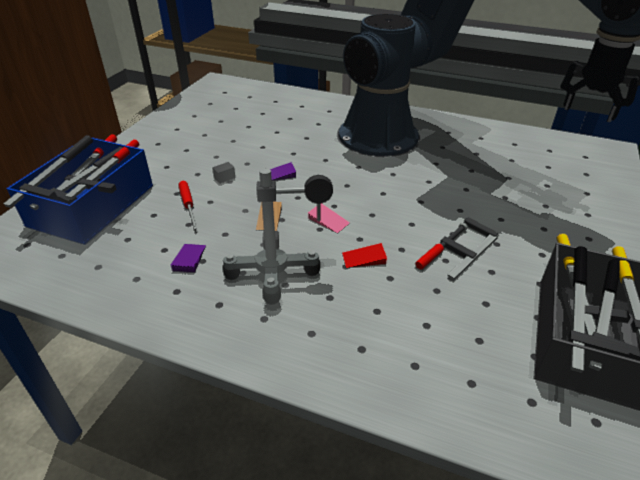

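View pics/top0.png

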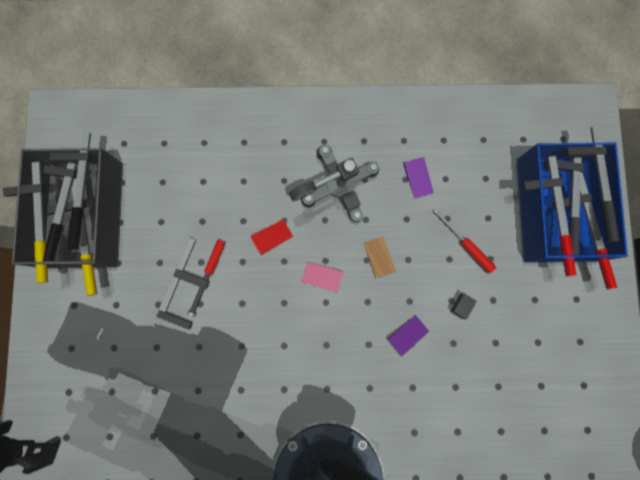

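The wooden wedge is at top (380,257) and the bare-foot arm's end is near top (356,214). The purple, pink and red wedges are look-alikes. I'll zoom in and measure.

```bash
cat > h.py <<'E'
import numpy as np, cv2
from rig import robot, optics
def ray(d,u,v):
    T=d["camera_from_world"];R=T[:3,:3];t=T[:3,3]
    c=np.array([(u-d["cx"])/d["fx"],-(v-d["cy"])/d["fy"],-1.])
    return -R.T@t, R.T@c
def plane(d,u,v,z):
    o,r=ray(d,u,v); return o+r*(z-o[2])/r[2]
def proj(d,p):
    T=d["camera_from_world"]; c=T[:3,:3]@np.asarray(p,float)+T[:3,3]
    return np.array([d["cx"]+d["fx"]*c[0]/-c[2], d["cy"]-d["fy"]*c[1]/-c[2]])
def wood(d):
    h=cv2.cvtColor(d["img"],cv2.COLOR_RGB2HSV)
    m=cv2.inRange(h,(8,80,80),(22,200,255)); return m
def crop(d,x0,y0,w,hh,name,s):
    im=d["img"][y0:y0+hh,x0:x0+w,::-1]
    cv2.imwrite(f"pics/{name}.png",cv2.resize(im,None,fx=s,fy=s,interpolation=cv2.INTER_CUBIC))
E
python3 - <<'E'
from h import *
d=optics.get_image("top"); s=optics.get_image("scene")
crop(d,270,130,150,160,"tz",3.6); crop(s,200,150,160,160,"sz",3.7)
for n,q,roi in(("top",d,(360,230,40,55)),("scene",s,(245,195,45,45))):
    m=wood(q);x,y,w,h=roi;k=np.zeros_like(m);k[y:y+h,x:x+w]=m[y:y+h,x:x+w]
    c=max(cv2.findContours(k,cv2.RETR_EXTERNAL,cv2.CHAIN_APPROX_NONE)[0],key=cv2.contourArea)
    print(n,cv2.contourArea(c),cv2.minAreaRect(c),cv2.boxPoints(cv2.minAreaRect(c)))
    for p in cv2.approxPolyDP(c,3,True)[:,0]: print(p,plane(q,*p,0),plane(q,*p,.02))
E
```

```text
top 697.0 ((379.271484375, 256.76019287109375), (36.727928161621094, 20.852855682373047), 70.34617614746094) [[363.276   242.97285]
 [382.914   235.95929]
 [395.26697 270.54755]
 [375.62897 277.5611 ]]
[382 237] [ 0.55527109 -0.13958041  0.        ] [ 0.5522439  -0.13703133  0.02      ]
[365 243] [ 0.54101061 -0.09777739  0.        ] [ 0.53824774 -0.09600314  0.02      ]
[376 276] [ 0.46039686 -0.12240636  0.        ] [ 0.45912819 -0.12017561  0.02      ]
[395 270] [ 0.47431139 -0.16868443  0.        ] [ 0.47278481 -0.1655959   0.02      ]
scene 135.5 ((277.0, 215.5), (29.0, 8.0), 90.0) [[273. 201.]
 [281. 201.]
 [281. 230.]
 [273. 230.]]
[273 201] [ 0.43908365 -0.15099561  0.        ] [ 0.46381771 -0.13802979  0.02      ]
[276 230] [ 0.54288293 -0.09380762  0.        ] [ 0.56484088 -0.08237129  0.02      ]
[281 205] [ 0.44723564 -0.12478603  0.        ] [ 0.47175168 -0.11252118  0.02      ]
```

View pics/tz.png

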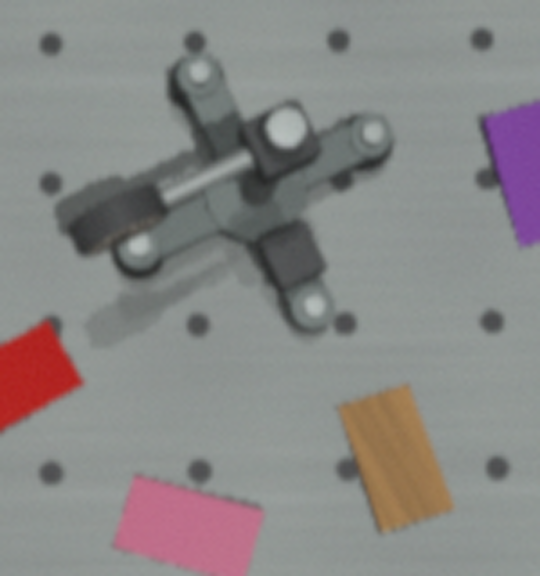

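View pics/sz.png

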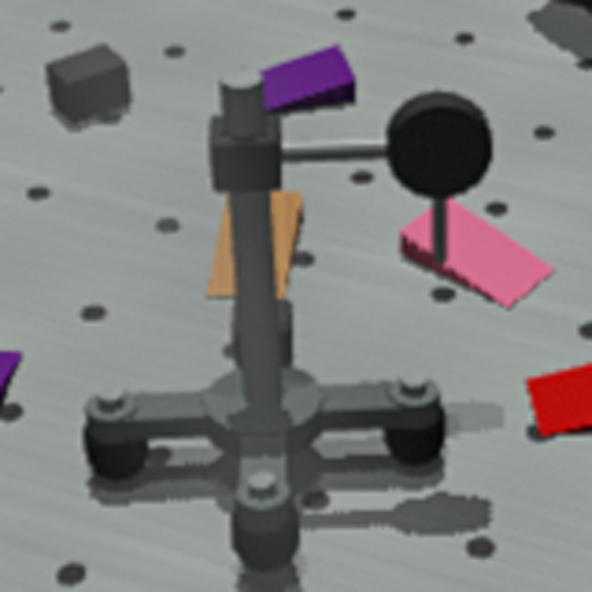

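```bash
cat >> h.py <<'E'
from scipy.optimize import least_squares
P=np.array([[-.085,0,.057],[.085,0,.057],[0,.085,.057],[0,-.085,.057]])
def stand_pose(d,px,tilt,idx=range(4)):
    # x,y,yaw from screw-top rays at known heights
    a=tilt; Ry=np.array([[np.cos(a),0,-np.sin(a)],[0,1,0],[np.sin(a),0,np.cos(a)]])  # -x goes down
    Q=(Ry@P.T).T
    W=np.array([plane(d,*px[i],Q[i,2]) for i in idx])
    def f(v):
        c,s=np.cos(v[2]),np.sin(v[2]); return (Q[list(idx),:2]@np.array([[c,s],[-s,c]])+v[:2]-W[:,:2]).ravel()
    r=least_squares(f,[.65,-.03,.3]); 
    b=Ry@np.array([-.085,0,.026]); c,s=np.cos(r.x[2]),np.sin(r.x[2])
    return r.x, r.fun, np.array([r.x[0]+c*b[0],r.x[1]+s*b[0]])
E
python3 - <<'E'
from h import *
d=optics.get_image("top")
px=[(270+a/3.6-.4,130+b/3.6-.4) for a,b in((315,305),(199,72),(138,245),(372,133))]
v,f,ball=stand_pose(d,px,.12); print(v,np.degrees(v[2]),f.round(4),"ball",ball)
# wedge corners, subpixel from zoom: edge L,R, back R,L
zz=[(340,405),(409,384),(453,508),(383,532)]
h=[.002,.002,.02,.02]
W=np.array([plane(d,270+a/3.6-.4,130+b/3.6-.4,z) for (a,b),z in zip(zz,h)])
print(W)
e=(W[0]+W[1])/2;bk=(W[2]+W[3])/2;u=(e-bk)[:2];L=np.linalg.norm(u);u/=L
n=np.array([-u[1],u[0]])
print("edge",e,"back",bk,L,np.degrees(np.arctan2(u[1],u[0])),"width",np.linalg.norm(W[0]-W[1]),np.linalg.norm(W[2]-W[3]))
print("ball rel: along",(ball-e[:2])@u,"lateral(left+)",(ball-e[:2])@n)
s=optics.get_image("scene"); print("scene check edge corners",[proj(s,w) for w in W])
print("ball->wedge dir",np.degrees(np.arctan2(*(ball-bk[:2])[::-1])))
E
```

```text
[ 0.68461653 -0.03634829  0.44905843] 25.729152551836496 [-0.0004  0.0008  0.0003  0.0002 -0.0002 -0.0008  0.0003 -0.0001] ball [ 0.60579048 -0.07433412]
[[ 0.5429701  -0.09532975  0.002     ]
 [ 0.55673744 -0.14232578  0.002     ]
 [ 0.47108485 -0.16656853  0.02      ]
 [ 0.45587168 -0.12006224  0.02      ]]
edge [ 0.54985377 -0.11882776  0.002     ] back [ 0.46347826 -0.14331538  0.02      ] 0.08977957331857038 15.828135807300205 width 0.0489710791099978 0.04893133597790755
ball rel: along 0.06595158863642778 lateral(left+) 0.027549740308287985
scene check edge corners [array([275.3591103 , 229.21810338]), array([254.96292706, 228.01399672]), array([261.37044643, 200.10345076]), array([280.9150553 , 200.82842146])]
ball->wedge dir 25.860294553206185
```

Measured: ball at about (0.606,-0.074), stand yaw 25.7°. The wedge's back centre is on the bare-foot line, but the wedge heading is about 16°. I'll push with the shut fingers' face squared to 25.8°, so the wedge turns flush and then moves along that line.

```bash
cat >> h.py <<'E'
from scipy.spatial.transform import Rotation as Rn
def toolrot(yaw,flip=False):
    y=np.array([-np.sin(yaw),np.cos(yaw),0])*(-1 if flip else 1); z=np.array([0,0,-1.]); x=np.cross(y,z)
    return Rn.from_matrix(np.c_[x,y,z]).as_rotvec()
E
python3 - <<'E'
from h import *
yaw=np.radians(25.8); a=np.array([np.cos(yaw),np.sin(yaw)])
back=np.array([.4635,-.1433]); st=back-a*.038
print(st)
d=optics.get_image("top"); print("purple",plane(d,408,336,.01),"block",plane(d,462,304,.03))
for fl in(0,1): print(robot.inverse_kinematics([*st,.12],toolrot(yaw,fl)))
robot.close()
q=[(robot.inverse_kinematics([*st,.12],toolrot(yaw,fl)),fl) for fl in(0,1)]
q=[x for x in q if x[0] is not None]; q.sort(key=lambda x:abs(x[0][5])); fl=q[0][1]; print("flip",fl)
robot.movep([*st,.12],toolrot(yaw,fl))
robot.move_straight([*st,.007],feed=.12)
print(robot.current_time(),robot.current_position(),robot.current_force())
s=optics.get_image("scene");d=optics.get_image("top");crop(d,270,130,150,160,"t1",3.6);crop(s,180,130,200,180,"s1",3)
E
```

```text
[ 0.42928789 -0.15983878]
purple [ 0.31804887 -0.19265271  0.01      ] block [ 0.39092671 -0.31734203  0.03      ]
[-4.58117921e-01  3.49746965e-01  1.98273770e+00 -8.88178420e-16
  8.09107987e-01 -2.47920919e+00]
[-4.58117921e-01  3.49746965e-01  1.98273770e+00 -8.88178420e-16
  8.09107987e-01  6.62383459e-01]
flip 1
4.8167 [ 0.42963062 -0.15998508  0.0074923 ] [-0.08881522 -0.22387217 -0.09927296]
```

View pics/t1.png

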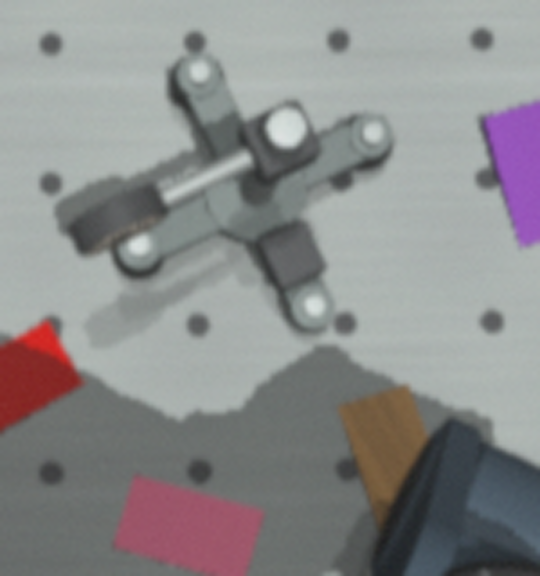

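View pics/s1.png

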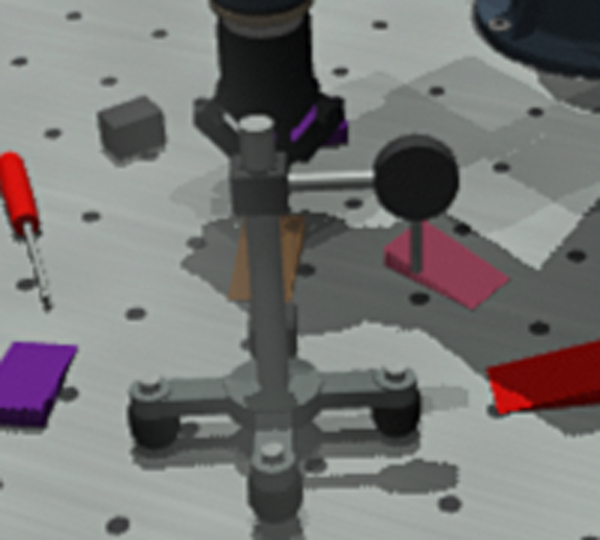

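```bash
cat >> h.py <<'E'
yaw=np.radians(25.8); a=np.array([np.cos(yaw),np.sin(yaw)]); nrm=np.array([-a[1],a[0]])
ball0=np.array([.6058,-.0743])
def show(tag):
    s=optics.get_image("scene");d=optics.get_image("top");crop(d,300,170,110,115,"t"+tag,4.6);crop(s,210,170,110,130,"s"+tag,4.5)
    return s,d
def measure(d,dist):
    return
E
python3 - <<'E'
from h import *
st=np.array([.42929,-.15984]); p=st+a*.073
robot.move_straight([*p,.007],feed=.05)
q=robot.current_position();print(robot.current_time(),q,"to ball",(ball0-q[:2])@a,(ball0-q[:2])@nrm,robot.current_force())
show("2")
E
```

```text
6.525 [ 0.49488115 -0.12816741  0.00699605] to ball 0.12330709214007773 0.00022250696795129976 [ 0.09685655 -0.57185689 -0.49445527]
```

View pics/t2.png

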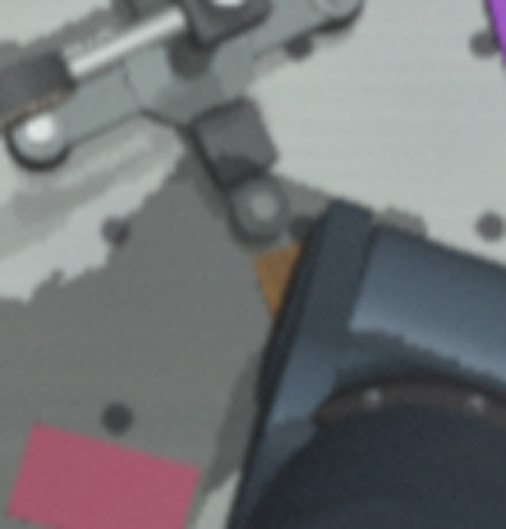

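View pics/s2.png

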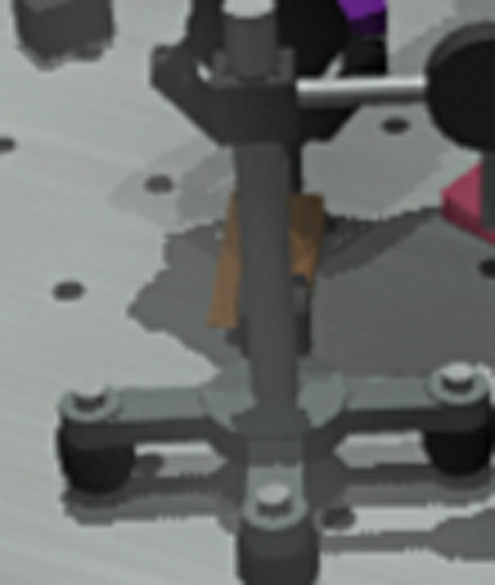

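The arm hides most of the wedge, so I'll back off to check alignment before contact.

```bash
python3 - <<'E'
from h import *
q=robot.current_position()[:2]
robot.move_straight([*(q-a*.02),.007],feed=.08)
robot.move_straight([*(q-a*.11),.16],feed=.2)
s,d=show("3")
m=wood(d);m[:,:330]=0;m[:205]=0;m[290:]=0;m[:,420:]=0
cc=cv2.findContours(m,cv2.RETR_EXTERNAL,cv2.CHAIN_APPROX_NONE)[0]; c=max(cc,key=cv2.contourArea); print(cv2.contourArea(c),cv2.minAreaRect(c))
print(cv2.approxPolyDP(c,2.5,True)[:,0].tolist(),robot.current_time())
E
```

```text
684.5 ((370.1715393066406, 239.84671020507812), (36.39563751220703, 20.931760787963867), 70.01689910888672)
[[373, 221], [356, 226], [367, 260], [385, 253]] 8.1667
```

View pics/t3.png

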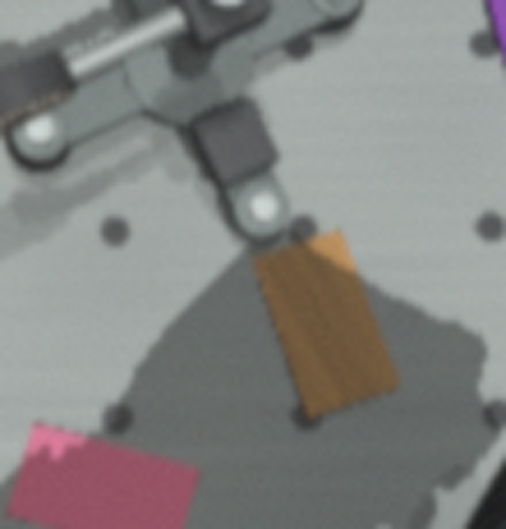

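```bash
cat >> h.py <<'E'
def wedge_from(d,zz,x0,y0,sc):
    W=np.array([plane(d,x0+(A+.5)/sc-.5,y0+(B+.5)/sc-.5,z) for (A,B),z in zip(zz,[.002,.002,.02,.02])])
    e=(W[0]+W[1])/2;bk=(W[2]+W[3])/2;u=(e-bk)[:2];L=np.linalg.norm(u);u/=L;n=np.array([-u[1],u[0]])
    sw=[np.degrees(np.arctan2(*(W[i]-W[j])[:2][::-1])) for i,j in((0,3),(1,2))]
    print("edge",e[:2].round(4),"back",bk[:2].round(4),L.round(4),"heading",np.degrees(np.arctan2(u[1],u[0])).round(2),sw)
    print("ball from edge along/left",((ball0-e[:2])@u).round(4),((ball0-e[:2])@n).round(4)," off stand line edge/back (left+)",((e[:2]-ball0)@nrm).round(4),((bk[:2]-ball0)@nrm).round(4))
    return e,bk,u,n
E
python3 - <<'E'
from h import *
d=optics.get_image("top")
wedge_from(d,[(254,258),(342,231),(399,385),(310,417)],300,170,4.6)
E
```

```text
edge [ 0.5907 -0.0973] back [ 0.5048 -0.123 ] 0.0896 heading 16.67 [np.float64(16.670667683684357), np.float64(16.677058870414562)]
ball from edge along/left 0.0211 0.0177  off stand line edge/back (left+) -0.0141 0.0001
```

The wedge slid without turning, because the tips give a narrow contact. It's still at 16.7°, with its edge 14 mm right of the foot line. A sideways nudge on its right flank near the thin end should swing it about its back.

```bash
python3 - <<'E'
from h import *
bk=np.array([.5048,-.123]); c=bk+.060*a
fl=toolrot(yaw,True)
robot.movep([*(c-.062*nrm),.08],fl)
robot.move_straight([*(c-.062*nrm),.004],feed=.08)
robot.move_straight([*(c-.0395*nrm),.004],feed=.04)
print(robot.current_position(),robot.current_force())
robot.move_straight([*(c-.055*nrm),.004],feed=.08)
robot.move_straight([*(bk-a*.09-.03*nrm),.16],feed=.25)
show("4");print(robot.current_time())
E
```

```text
[ 0.57611028 -0.13246116  0.00407224] [-0.07171413  0.23063734 -0.50555457]
12.3333
```

View pics/t4.png

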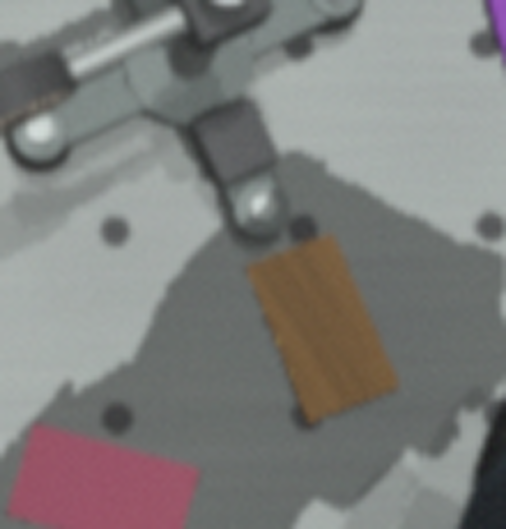

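```bash
python3 - <<'E'
from h import *
d=optics.get_image("top")
wedge_from(d,[(248,268),(333,237),(399,384),(313,423)],300,170,4.6)
E
```

```text
edge [ 0.5864 -0.0932] back [ 0.5035 -0.1238] 0.0884 heading 20.22 [np.float64(19.980129345313024), np.float64(20.47931143715852)]
ball from edge along/left 0.0247 0.0111  off stand line edge/back (left+) -0.0086 -0.0
```

```bash
python3 - <<'E'
from h import *
bk=np.array([.5035,-.1238]); c=bk+.060*a
fl=toolrot(yaw,True)
robot.movep([*(c-.055*nrm),.08],fl)
robot.move_straight([*(c-.055*nrm),.004],feed=.08)
robot.move_straight([*(c-.0337*nrm),.004],feed=.04)
robot.move_straight([*(c-.050*nrm),.004],feed=.08)
robot.move_straight([*(bk-a*.09-.03*nrm),.16],feed=.25)
show("5");print(robot.current_time())
E
```

```text
16.35
```

View pics/t5.png

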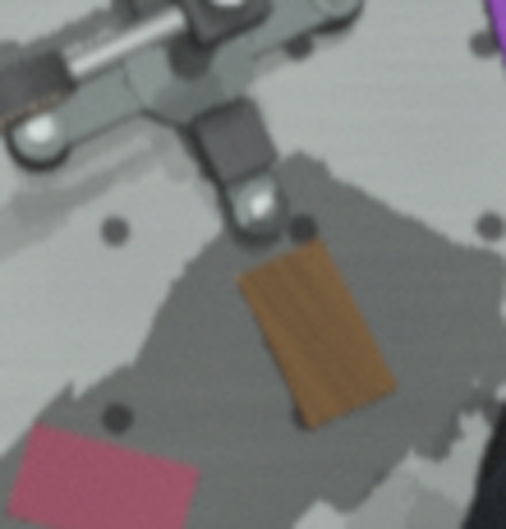

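```bash
python3 - <<'E'
from h import *
d=optics.get_image("top")
wedge_from(d,[(238,277),(320,239),(397,387),(315,430)],300,170,4.6)
E
```

```text
edge [ 0.5835 -0.0871] back [ 0.5009 -0.1237] 0.0904 heading 23.92 [np.float64(23.961629285303673), np.float64(23.875711337883605)]
ball from edge along/left 0.0255 0.0026  off stand line edge/back (left+) -0.0018 0.0012
```

Heading is now 24° and the edge is within 2 mm of the foot line. Next I push on the back along the foot line in small steps, watching force.

```bash
python3 - <<'E'
from h import *
fl=toolrot(yaw,True)
P=lambda t: ball0-a*t
robot.movep([*P(.145),.06],fl)
robot.move_straight([*P(.145),.007],feed=.08)
f0=robot.current_force()
robot.move_straight([*P(.120),.007],feed=.06)
for t in (.110,.104,.098,.092,.086,.080):
    robot.move_straight([*P(t),.007],feed=.03)
    f=robot.current_force()-f0; q=robot.current_position()
    print(t,"ach",((ball0-q[:2])@a).round(4),"F along",(f[:2]@a).round(2),"lat",(f[:2]@nrm).round(2),"z",f[2].round(2))
    if abs(f[:2]@a)>18: break
s,d=show("6"); crop(d,290,130,110,115,"t6b",4.6); print(robot.current_time())
E
```

```text
0.11 ach 0.1099 F along 0.07 lat -0.14 z -0.34
0.104 ach 0.1041 F along -2.13 lat 0.76 z 0.26
0.098 ach 0.0979 F along -0.26 lat -0.17 z -1.78
0.092 ach 0.0918 F along -0.74 lat -0.29 z -1.65
0.086 ach 0.0858 F along 0.63 lat 0.41 z -0.9
0.08 ach 0.0798 F along 0.34 lat -0.07 z -1.13
20.6667
```

View pics/t6.png

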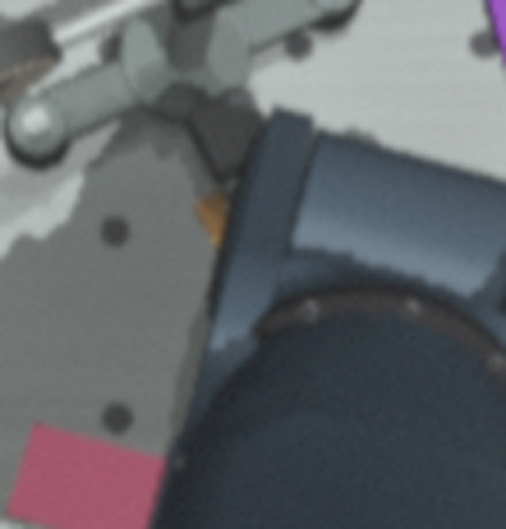

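View pics/s6.png

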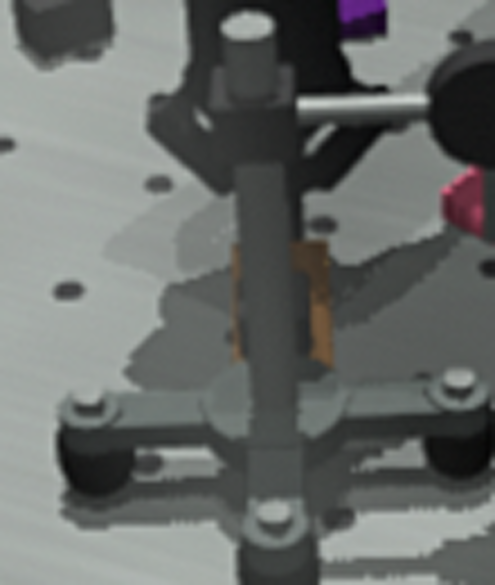

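```bash
python3 - <<'E'
from h import *
q0=robot.current_position();f0=np.zeros(3)
P=lambda t: ball0-a*t
for t in (.076,.072,.069,.067,.065,.064,.063):
    robot.move_straight([*P(t),.007],feed=.03)
    f=robot.current_force()-f0; q=robot.current_position()
    print(t,"ach",((ball0-q[:2])@a).round(4),"F along",(f[:2]@a).round(2),"lat",(f[:2]@nrm).round(2),"z",f[2].round(2))
    if abs(f[:2]@a)>12: break
s,d=show("7"); crop(d,270,130,150,160,"t7b",3.6); print(robot.current_time())
E
```

```text
0.076 ach 0.0759 F along -0.38 lat 0.41 z 1.59
0.072 ach 0.0718 F along 0.22 lat 0.54 z -0.23
0.069 ach 0.0689 F along -0.05 lat -0.13 z -0.4
0.067 ach 0.0669 F along -2.29 lat 0.67 z 0.52
0.065 ach 0.0648 F along -1.26 lat 0.59 z 0.01
0.064 ach 0.0639 F along -2.38 lat -0.07 z -1.36
0.063 ach 0.0629 F along -0.67 lat 0.43 z -0.39
22.5833
```

View pics/t7b.png

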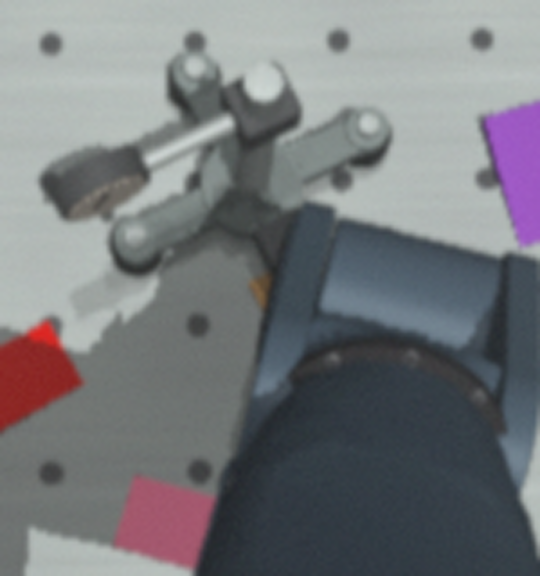

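View pics/s7.png

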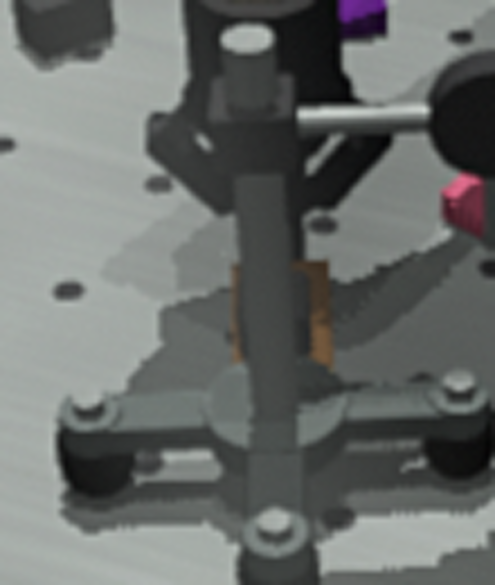

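```bash
cat >> h.py <<'E'
def fit4(obs):
    # obs: list of (image dict, stand point, pixel); solve x,y,yaw,tilt
    def f(v):
        al=v[3];Ry=np.array([[np.cos(al),0,-np.sin(al)],[0,1,0],[np.sin(al),0,np.cos(al)]])
        R=Rn.from_euler('z',v[2]).as_matrix()@Ry
        return np.concatenate([proj(d,R@np.array(p)+[v[0],v[1],0])-px for d,p,px in obs])
    r=least_squares(f,[.685,-.036,.45,.05]);
    print("x,y",r.x[:2].round(4),"yaw deg",np.degrees(r.x[2]).round(2),"tilt rad",r.x[3].round(4),"max resid px",abs(r.fun).max().round(2)); return r.x
T=lambda u,v,x0,y0,s:(x0+(u+.5)/s-.5,y0+(v+.5)/s-.5)
B,F,Lf,Rt,C=[-.085,0,.057],[.085,0,.057],[0,.085,.057],[0,-.085,.057],[0,0,.248]
E
python3 - <<'E'
from h import *
d=optics.get_image("top");s=optics.get_image("scene")
t=lambda u,v:T(u,v,270,130,3.6); z=lambda u,v:T(u,v,180,130,3); y=lambda u,v:T(u,v,210,170,4.5)
print("initial")
o=[(d,B,t(315,305)),(d,F,t(199,72)),(d,Lf,t(138,245)),(d,Rt,t(372,133)),(d,C,t(287,128))]
fit4(o)
fit4(o+[(s,C,z(257,124)),(s,Lf,z(395,376)),(s,Rt,z(151,384)),(s,F,z(273,451))])
print("now")
o=[(d,F,t(194,67)),(d,Lf,t(134,232)),(d,Rt,t(369,123)),(d,C,t(265,82))]
fit4(o)
fit4(o+[(s,C,y(248,38)),(s,Lf,y(459,382)),(s,Rt,y(89,404)),(s,F,y(275,519))])
E
```

```text
initial
x,y [ 0.6844 -0.0366] yaw deg 25.73 tilt rad 0.1174 max resid px 0.39
x,y [ 0.6869 -0.035 ] yaw deg 25.54 tilt rad 0.1234 max resid px 2.89
now
x,y [ 0.6859 -0.0364] yaw deg 25.22 tilt rad 0.0115 max resid px 0.59
x,y [ 0.687  -0.0354] yaw deg 25.67 tilt rad 0.0123 max resid px 1.59
```

Tilt is down from 0.117 to about 0.012 rad and the base hasn't shifted. The level ball centre sits about 3 mm further in, so I push on in 1 mm steps.

```bash
python3 - <<'E'
from h import *
P=lambda t: ball0-a*t
for t in (.062,.061,.060,.059):
    robot.move_straight([*P(t),.007],feed=.02)
    F=[]
    for _ in range(4): F.append(robot.current_force()); robot.wait(.02)
    f=np.mean(F,0); q=robot.current_position()
    print(t,"ach",((ball0-q[:2])@a).round(4),"F along",(f[:2]@a).round(2),"lat",(f[:2]@nrm).round(2),"z",f[2].round(2))
    if f[:2]@a<-12: break
s,d=show("8"); crop(d,270,130,150,160,"t8b",3.6); print(robot.current_time())
E
```

```text
0.062 ach 0.062 F along -2.43 lat 0.27 z -0.29
0.061 ach 0.0612 F along -5.02 lat 0.26 z 1.61
0.06 ach 0.0604 F along -6.33 lat 0.02 z 2.45
0.059 ach 0.0597 F along -8.31 lat 0.32 z 4.07
24.05
```

View pics/t8b.png

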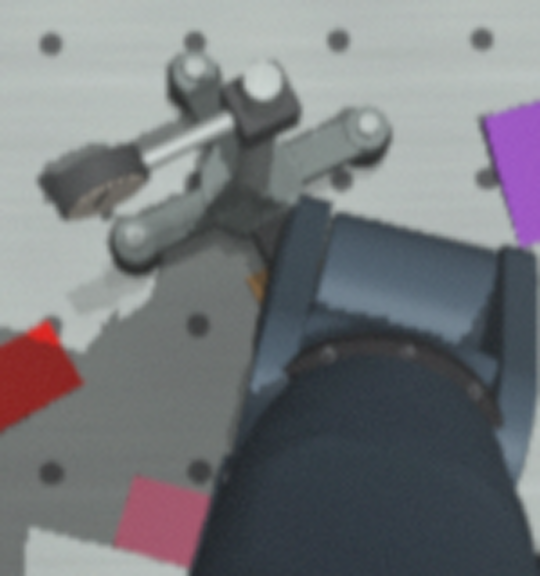

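View pics/s8.png

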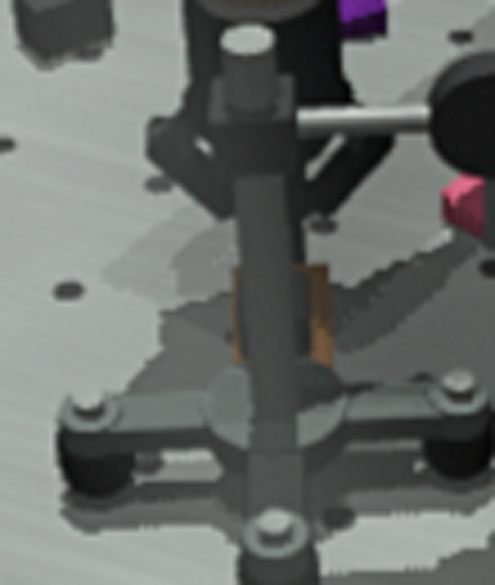

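```bash
python3 - <<'E'
from h import *
A=cv2.imread("pics/t7b.png",0).astype(np.float32);Bm=cv2.imread("pics/t8b.png",0).astype(np.float32)
for n,(u,v) in dict(col=(265,82),far=(194,67),left=(134,235),right=(369,123)).items():
    k=26; w=cv2.createHanningWindow((2*k,2*k),cv2.CV_32F)
    print(n,np.array(cv2.phaseCorrelate(A[v-k:v+k,u-k:u+k],Bm[v-k:v+k,u-k:u+k],w)[0])/3.6)
d=optics.get_image("top");s=optics.get_image("scene")
t=lambda u,v:T(u,v,270,130,3.6); y=lambda u,v:T(u,v,210,170,4.5)
o=[(d,F,t(193,67)),(d,Lf,t(134,232)),(d,Rt,t(369,123)),(d,C,t(264,80))]
fit4(o);v=fit4(o+[(s,C,y(248,38)),(s,Lf,y(459,381)),(s,Rt,y(89,404)),(s,F,y(275,519))])
c8=proj(d,[.687,-.0355,.248]);e=np.array([.687,-.0355,.248])+.248*.01*np.r_[a,0];print("px per .01 rad",proj(d,e)-c8)
f=robot.current_force();print(f[:2]@a,f[2])
E
```

```text
col [-0.09572366 -0.03791934]
far [0.0258206  0.02819135]
left [-0.04103743 -0.05742755]
right [-0.00301493  0.0473166 ]
x,y [ 0.6857 -0.0364] yaw deg 25.32 tilt rad 0.006 max resid px 0.53
x,y [ 0.6867 -0.0356] yaw deg 25.78 tilt rad 0.0076 max resid px 1.55
px per .01 rad [-0.57934447 -1.10979229]
-7.936113924825607 4.101077833026772
```

Between those pushes the wedge advanced about 3 mm, the column moved only 0.1 px, and force rose to 8 N, so the push has stiffened. I'll back off and look unobstructed.

```bash
python3 - <<'E'
from h import *
P=lambda t: ball0-a*t
robot.move_straight([*P(.10),.007],feed=.08)
robot.move_straight([*P(.20),.16],feed=.25)
s,d=show("9"); crop(d,270,130,150,160,"t9b",3.6); crop(s,215,155,120,160,"s9",3.7); print(robot.current_time())
E
```

```text
25.7917
```

View pics/t9b.png

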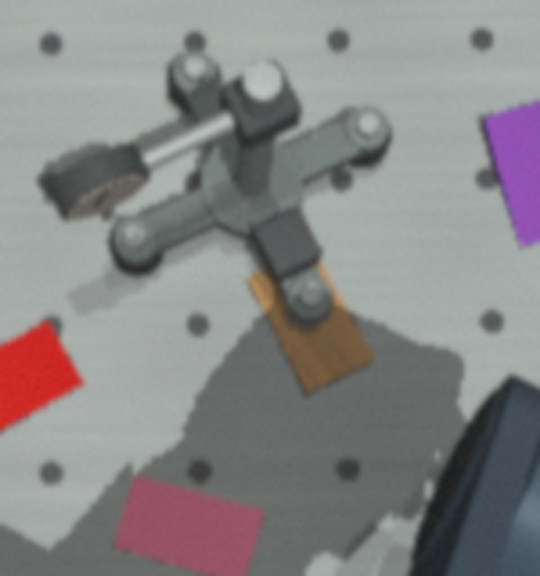

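View pics/s9.png

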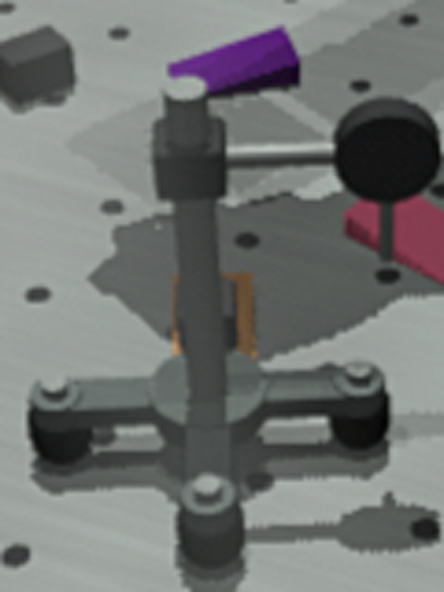

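```bash
python3 - <<'E'
from h import *
d=optics.get_image("top");s=optics.get_image("scene")
t=lambda u,v:T(u,v,270,130,3.6); y=lambda u,v:T(u,v,215,155,3.7)
o=[(d,B,t(310,296)),(d,F,t(194,67)),(d,Lf,t(134,232)),(d,Rt,t(369,123)),(d,C,t(264,81))]
v=fit4(o);fit4(o+[(s,C,y(186,88)),(s,Lf,y(359,372)),(s,Rt,y(54,388)),(s,F,y(208,485))])
A=cv2.imread("pics/t8b.png",0).astype(np.float32);Bm=cv2.imread("pics/t9b.png",0).astype(np.float32)
for n,(u,w_) in dict(col=(265,82),far=(194,67),left=(134,235)).items():
    k=26; w=cv2.createHanningWindow((2*k,2*k),cv2.CV_32F)
    print(n,np.array(cv2.phaseCorrelate(A[w_-k:w_+k,u-k:u+k],Bm[w_-k:w_+k,u-k:u+k],w)[0])/3.6)
L,R=[plane(d,*t(*p),.02)[:2] for p in((307,396),(374,360))]
bk=(L+R)/2; u=(L-R);u/=np.linalg.norm(u); h=np.array([u[1],-u[0]]); b=v[:2]-.085*np.array([np.cos(v[2]),np.sin(v[2])])
print("back",bk,"heading",np.degrees(np.arctan2(h[1],h[0])),"ball",b,"back->ball along",(b-bk)@a,"lat",(b-bk)@nrm)
for al in(0,.006,.012):
  Ry=np.array([[np.cos(al),0,-np.sin(al)],[0,1,0],[np.sin(al),0,np.cos(al)]]);print(al,"pred column top px",proj(d,Rn.from_euler('z',v[2]).as_matrix()@Ry@np.array(C)+[v[0],v[1],0]))
print(t(264,81))
E
```

```text
x,y [ 0.6852 -0.0365] yaw deg 25.09 tilt rad 0.0065 max resid px 0.58
x,y [ 0.6865 -0.0355] yaw deg 25.47 tilt rad 0.0063 max resid px 1.83
col [0.03964298 0.06347824]
far [-0.03002548  0.01522031]
left [-0.0130815  -0.00288834]
back [ 0.55849745 -0.0946504 ] heading 27.6913949629282 ball [ 0.60825511 -0.07255243] back->ball along 0.05441547535310233 lat -0.001760852467120072
0 pred column top px [342.44122803 151.47369679]
0.006 pred column top px [342.78059475 152.14510695]
0.012 pred column top px [343.11991112 152.81832204]
(342.97222222222223, 152.13888888888889)
```

Force and the stalled column say it's seated. Vision alone leaves about 0.006 rad, which is near its bias. One more gentle, force-limited push while tracking the column should settle it.

```bash
python3 - <<'E'
from h import *
P=lambda t: ball0-a*t
g=lambda: cv2.cvtColor(optics.get_image("top")["img"],cv2.COLOR_RGB2GRAY).astype(np.float32)
ref=g(); w=cv2.createHanningWindow((16,16),cv2.CV_32F)
def sh(im): return [np.array(cv2.phaseCorrelate(ref[v-8:v+8,u-8:u+8],im[v-8:v+8,u-8:u+8],w)[0]).round(2).tolist() for u,v in((343,152),(324,149),(372,164),(307,195))]
robot.movep([*P(.10),.06],toolrot(yaw,True))
robot.move_straight([*P(.085),.007],feed=.1)
for t in (.062,.060,.059,.058,.057,.056,.055):
    robot.move_straight([*P(t),.007],feed=.03)
    F=[]
    for _ in range(4): F.append(robot.current_force()); robot.wait(.02)
    f=np.mean(F,0); q=robot.current_position()
    print(t,"ach",((ball0-q[:2])@a).round(4),"F along",(f[:2]@a).round(2),"lat",(f[:2]@nrm).round(2),"z",f[2].round(2),"col/far/right/left",sh(g()))
    if f[:2]@a<-13: break
print(robot.current_time())
E
```

```text
0.062 ach 0.0622 F along -0.11 lat -0.18 z -0.14 col/far/right/left [[0.12, 0.06], [0.0, -0.09], [-0.04, -0.13], [0.07, -0.05]]
0.06 ach 0.06 F along 0.38 lat 0.09 z -0.16 col/far/right/left [[-0.82, 4.7], [0.24, -0.83], [0.2, 0.29], [1.18, -0.27]]
0.059 ach 0.0597 F along -5.25 lat -0.16 z 3.03 col/far/right/left [[-4.12, -3.27], [0.39, -1.18], [0.03, 0.24], [1.55, -0.8]]
0.058 ach 0.0593 F along -9.82 lat -1.37 z 6.08 col/far/right/left [[-4.08, -0.72], [0.67, -0.82], [0.46, 0.22], [0.58, -1.7]]
0.057 ach 0.0588 F along -12.82 lat -0.36 z 8.54 col/far/right/left [[-1.65, 2.74], [0.28, -1.06], [0.03, 0.54], [0.31, -1.33]]
0.056 ach 0.0582 F along -15.03 lat -0.8 z 10.42 col/far/right/left [[-4.13, -5.18], [0.23, -1.31], [0.28, 0.83], [-2.61, 1.45]]
30.1333
```

The push is clearly stiff now: 15 N for 1.5 mm. I'll stop there and retract. The column tracking broke down, probably because the arm's shadow crossed it.

```bash
python3 - <<'E'
from h import *
P=lambda t: ball0-a*t
robot.move_straight([*P(.085),.007],feed=.08)
robot.move_straight([*P(.20),.16],feed=.25)
s,d=show("10"); crop(d,270,130,150,160,"t10b",3.6); crop(s,215,155,120,160,"s10",3.7); print(robot.current_time(),robot.current_force())
for A,B2,pts in(("t9b","t10b",dict(col=(265,82),far=(194,67),left=(134,235),right=(369,123),bare=(308,296))),("s9","s10",dict(col=(186,88),far=(208,485),left=(359,372),right=(54,388)))):
  A=cv2.imread(f"pics/{A}.png",0).astype(np.float32);Bm=cv2.imread(f"pics/{B2}.png",0).astype(np.float32)
  for n,(u,v) in pts.items():
    k=26; w=cv2.createHanningWindow((2*k,2*k),cv2.CV_32F)
    print(n,(np.array(cv2.phaseCorrelate(A[v-k:v+k,u-k:u+k],Bm[v-k:v+k,u-k:u+k],w)[0])/3.6).round(2))
E
```

```text
31.6583 [-0.27258968  0.59928294 -0.13958441]
col [-0.02 -0.01]
far [ 0.03 -0.02]
left [-0.07  0.01]
right [-0.06  0.02]
bare [0.02 0.03]
col [0.01 0.05]
far [-0.07 -0.01]
left [ 0.04 -0.  ]
right [ 0.02 -0.01]
```

View pics/t10b.png

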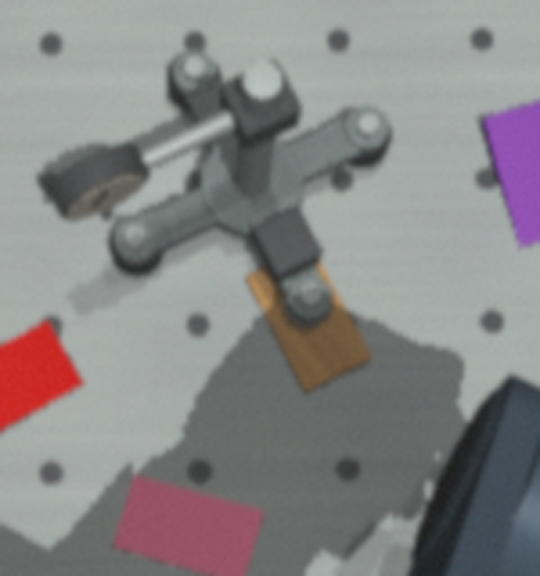

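View pics/s10.png

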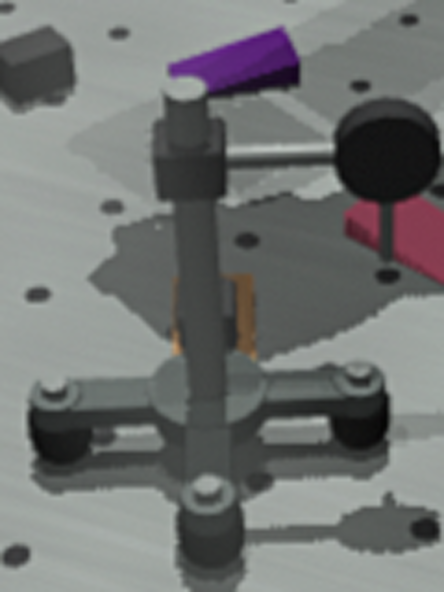

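The extra push moved the stand by less than 0.1 px in both views, so it's seated and hasn't shifted. The arm is clear, so I'm handing in.

```bash
python3 -c "
from rig import robot
print(robot.current_time(), robot.sign_off())"
```

```text
the job is handed in; nothing more can be done
31.6583 None
```

I pushed the wooden wedge thin edge first under the bare foot, and the stand looks level and firm. I then backed the arm clear and handed in at 31.7 s. The first push slid the wedge without turning it, so I nudged its right side twice to bring it from about 16° to 24°, close to the foot line's 25.8°.

**Firmness:** the last push stiffened to about 15 N. The stand moved less than 0.1 px in both views between before and after that push. I take this to mean the far foot is on the table and the bare foot bears on the wedge.

**Position:** the base fit stayed within about 1 mm of where it started. I saw no contact with the stand or the other tools.

**What disagreed:**
- **Tilt:** the camera fit, made before that push, still read about 0.006 rad. It had read 0.117 at the start against the stated 0.12, so part of this may be measurement error. I did not repeat the fit afterwards.
- **Wedge distance:** before that push, the camera put the wedge's back about 54 mm from the ball, while the fingertip position gave about 51.5 mm (52 mm expected).
- **Column tracking:** tracking the column live during the last push failed, probably because the arm's shadow crossed it. I relied on the before-and-after pictures instead.

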